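Put two glued books to press under boards and weights

ROBOT

A 6-joint arm with a two-finger parallel gripper is mounted at the origin on the work surface. World frame = base frame: x ahead of the robot, y to its left, z up, the work surface at z = 0. Lengths are in m, angles in rad, forces in N, time in s.
With the tool pointing down it reaches from about 0.3 to 0.85 m from the base axis. Payload 5.4 kg.
Tool frame: the origin (TCP) lies midway between the tips of the shut fingers; the grasp point (between the pads) lies 19 mm behind it; z points along the fingers, y is the line along which they close (so a half turn about z gives the same grasp; the last joint's range is limited). The gripper opens to 85 mm and grips with 20 to 120 N. Pads are 22 mm wide; open, the fingers measure 114 mm over their backs; the gripper's body (76 mm by 85 mm) begins 54 mm behind the grasp point. The pads swing forward as they close: fully open they stand 13 mm farther back than shut.
Start: joints at [0.895, 0.158, 1.597, -0, 1.386, -0.21], TCP at [0.258, 0.514, 0.231] pointing down, gripper open.
Joint ranges: [-2.91, 2.91], [-0.94, 2.29], [0.18, 2.7], [-1.29, 4.43], [0.17, 2.64], [-3, 3]. Speed limits (rad/s): [2.57, 2.57, 3.14, 3.14, 3.14, 3.14].

INTERFACE

Orientations are given as a 3x3 rotation matrix whose columns are the frame's x, y, z axes.
In Python, from rig import sense, get_image, finish_job gives the robot as it stands.
- The arm moves only by the tool apply_moves, never from a script. Its argument "series" is a list that holds one entry, the list of rows, each a list of 6 numbers: the shift along the tool's x, y, z in cm, then the turn, a rotation vector about the tool's x, y, z in degrees. A call has 1 to 20 rows; each row shifts and turns the commanded pose from where the row before left it, along the tool's axes as they then stand; what a row does not reach is not made up. A row lasts 1/10 s, in which the tool goes at most 50 mm and 8.59 degrees, less where a joint would pass 70% of its speed; a pose out of reach is approached as far as the arm can. A call with a gripper value outside its range is refused whole. "grip" is the finger opening in cm, from 0 to 8.54, set as the call begins (left out, the last holds). The fingers move at their own pace and stop on an object; "squeeze" is the grip in N (left out, the last holds). Time passes only in rows, so rows that do not move let the fingers close. It gives the time, the measured TCP pose, the force, the opening and the grip force at its end, in the units of the state.
- sense(): the state, without advancing time (a new reading comes with each control period).
- get_image(name): name is "scene" or "top" or "wrist"; returns a dict with "pixels" (480x640x3 uint8, red, green, blue), "z_map" (480x640 float32, m along the optical axis (not along the pixel's ray), 0 where there is no reading), "mtx" (3x3 intrinsics, pixels), "world_from_camera" (4x4, takes a point from camera to world coordinates); the wrist camera has in their place "mount" (4x4, takes a point from camera to tool coordinates, whose origin is the TCP and whose axes are the flange's). Camera axes: x right, y up, looking along -z (the intrinsics and any distortion apply to the point x, -y, -z); pixel columns grow to the right and rows downward; lengths in m; the calibration is good to about 2 mm. A picture is of the moment at which its call begins: read the wrist's pose just before it.
- finish_job(): hands the job in; it is judged then, once.
The state is a dict: "time": time; "joints": joint angles; "qd": joint speeds; "joint_torque": joint torques, N m; "position": TCP position; "tool_rot": TCP orientation; "wrist_force": force on the tool from outside, world axes, zero at the start; "ft_torque": the same for the moment, N m; "finger_gap": opening from 0.0 (shut) to 1.0 (fully open); "finger_force": force on a finger pad.
Only numpy, scipy, OpenCV 4.12 (cv2) and the standard library are available. Lean on these libraries where they do the work, as an engineer would, in place of code of your own. Each camera call takes 0.05 s, during which the arm holds its last target. There are 200 camera calls.

TASK

Put the two freshly glued books to press: lay the long wooden board on the large book and the short board on the small book, each centred on its book and lined up with it. Then stand the weights gently on the boards: on the long board the round knobbed weight centred on the left half and the tall slim weight centred on the right half (left and right as seen from the robot's base), and the square weight in the middle of the short board. Leave the bone folder and the paste pot where they are.

Things in the scene. Friction and masses are not known exactly. Their poses are not given: they have to be found in the camera images.
- large_book: The larger of two closed blue cloth-bound books lying flat on the white bench, spine towards the robot; it sits fast and does not slide. 105 (x) x 170 (y) x 24 mm high. Origin: centre of its underside; its y axis runs along its length and points to the robot's left, z up. It lies on the left or the right side, turned up to 0.25 rad.
- small_book: The smaller blue cloth-bound book, flat on the bench, fixed likewise. 75 (x) x 110 (y) x 16 mm high. Origin: centre of its underside; y along its length, to the robot's left, z up.
- long_board: Long pressing board of pale wood, loose, lying flat on the bench beyond one side of the books: 60 (x) x 160 (y) x 12 mm thick, about 90 g. Origin: centre of its underside; y along its length, z up. Either end may point either way. On the book, its left half is the one towards the book's +y; the halves' centres lie 40 mm from the board's centre.
- short_board: Short pressing board of the same pale wood, loose, lying flat: 60 (x) x 100 (y) x 12 mm thick, about 60 g. Origin: centre of its underside; y along its length, z up. Either end may point either way.
- round_weight: Dark steel disc weight standing on the bench: 56 mm diameter, flat-sided up to 32 mm, then a small knob of 20 mm diameter on a thin neck, top at 50 mm; about 0.6 kg. Can be gripped round the disc. Origin: centre of its underside, z up.
- tall_weight: Bright steel slim upright cylinder weight: 34 mm diameter, 65 mm high (top 4 mm slightly tapered), about 0.45 kg. Origin: centre of its underside, z up.
- square_weight: Dark steel square weight: 44 x 44 mm, 40 mm high, with a bright stud of 18 mm diameter on top (top at 48 mm); about 0.6 kg. Origin: centre of its underside; x and y along its sides, z up.
- bone_folder: Bystander: white bone folder, a flat slip 140 x 20 x 5 mm lying between the books, its length pointing away from the robot. Origin: underside, near its middle. Leave alone.
- paste_pot: Bystander: open metal paste pot, 84 mm across, 50 mm high, on the far side of the bench. Origin: centre of its underside. Leave alone.
Not all that is in view belongs to the job. Leave any purple or yellow look-alike of the short_board alone.

How it is judged:
At the end, for the whole second after the job is handed in: Each board flat on its book, within 12 mm along and across of its centre and 0.15 rad; upright on the boards, each weight within 12 mm along and across: round and tall on the long board 40 mm left and right of its middle, square on the middle of the short one; all released, at rest (x of long_board in the frame of large_book between -0.012 and 0.012 m and y of long_board in the frame of large_book between -0.012 and 0.012 m and z of long_board in the frame of large_book between 0.02 and 0.028 m and angle between the y axis of long_board and the y axis of large_book, either way round below 0.15 rad and angle between each of long_board, short_board's own z axis and vertical below 0.06 rad and x of short_board in the frame of small_book between -0.012 and 0.012 m and y of short_board in the frame of small_book between -0.012 and 0.012 m and z of short_board in the frame of small_book between 0.012 and 0.02 m and angle between the y axis of short_board and the y axis of small_book, either way round below 0.15 rad and x of round_weight in the frame of long_board between -0.012 and 0.012 m and z of round_weight in the frame of long_board between 0.008 and 0.016 m and angle between each of round_weight, tall_weight, square_weight's own z axis and vertical below 0.08 rad and y of round_weight in the frame of large_book above 0 m and (y of round_weight in the frame of long_board between 0.028 and 0.052 m or y of round_weight in the frame of long_board between -0.052 and -0.028 m) and x of tall_weight in the frame of long_board between -0.012 and 0.012 m and z of tall_weight in the frame of long_board between 0.008 and 0.016 m and y of tall_weight in the frame of large_book below 0 m and (y of tall_weight in the frame of long_board between 0.028 and 0.052 m or y of tall_weight in the frame of long_board between -0.052 and -0.028 m) and x of square_weight in the frame of short_board between -0.012 and 0.012 m and z of square_weight in the frame of short_board between 0.008 and 0.016 m and y of square_weight in the frame of short_board between -0.012 and 0.012 m and linear speed of each of long_board, short_board, round_weight, tall_weight, square_weight below 0.01 m/s and angular speed of each of long_board, short_board, round_weight, tall_weight, square_weight below 0.1 rad/s); the robot touches nothing.
It fails at once if the bone folder or paste pot is pushed more than 25 mm or tipped over (distance of any of bone_folder, paste_pot from where it was at the start of the episode above 0.025 m or angle between any of bone_folder, paste_pot's own z axis and vertical above 0.5 rad).
It fails at once if a weight is dropped from a height instead of being set down gently (it moves faster than 0.6 m/s, out of the fingers) ((linear speed of round_weight above 0.6 m/s and contact force between round_weight and the fingers below 0.5 N) or (linear speed of tall_weight above 0.6 m/s and contact force between tall_weight and the fingers below 0.5 N) or (linear speed of square_weight above 0.6 m/s and contact force between square_weight and the fingers below 0.5 N)).
It also fails if it takes over 125 s, if anything falls off the work surface, if the arm or the gripper's body presses on something with over 40 N, if the wrist force passes 120 N, or if a joint passes its speed limit or range.

## Working session

There is one attempt and no reset: what is moved stays moved. The work goes in short steps, Python scripts to look and compute and a tool call to move; the robot and the scene stay as the last step left them, time stands still between calls to the robot, and variables do not carry over. Pictures are saved under pics/ and viewed, at most 14 in all, crops included, and the job is handed in when it is done.

Besides the shell and the picture viewer there is one more tool, called as name(argument=value, ...) on one line, values as JSON. apply_moves: Moves the arm, as the interface text tells. Its arguments: {"type":"object","properties":{"series":{"type":"array","items":{"type":"array","items":{"type":"array","items":{"type":"number"}}}},"grip":{"type":"number"},"squeeze":{"type":"number"}},"required":["series"]}

```bash
mkdir -p pics; ls; python3 - <<'E'
from rig import *
import cv2,numpy as np
s=sense();print(s['time'],s['position'],s['tool_rot'])
for n in ['top','scene']:
    d=get_image(n);cv2.imwrite(f'pics/{n}0.png',cv2.cvtColor(d['pixels'],cv2.COLOR_RGB2BGR));np.savez(f'{n}0.npz',**d)
    print(d['mtx'],d['world_from_camera'])
E
```

```text
pics
0.0 [0.25787976 0.51324495 0.23029655] [[-8.93469375e-01  4.49122459e-01 -1.22173842e-03]
 [ 4.49123921e-01  8.93468234e-01 -1.48930652e-03]
 [ 4.22703460e-04 -1.87936172e-03 -9.99998145e-01]]
[[581.260391     0.         321.24721934]
 [  0.         581.260391   240.77094116]
 [  0.           0.           1.        ]] [[ 0.01718302  0.99618306 -0.08558066  0.43323613]
 [-0.99979058  0.01807041  0.00960524  0.02087801]
 [ 0.01111505  0.08539769  0.99628494  1.29004425]
 [ 0.          0.          0.          1.        ]]
[[517.25089305   0.         317.1328287 ]
 [  0.         517.25089305 234.58227618]
 [  0.           0.           1.        ]] [[ 0.54718809 -0.48736083  0.68048852  1.35398758]
 [ 0.83678783  0.29980671 -0.45815069 -0.53968879]
 [ 0.01926967  0.82011911  0.57186827  0.71385752]
 [ 0.          0.          0.          1.        ]]
```

View pics/top0.png

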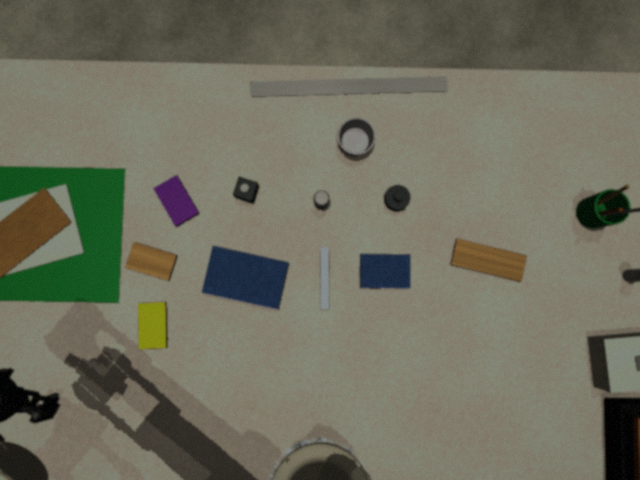

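View pics/scene0.png

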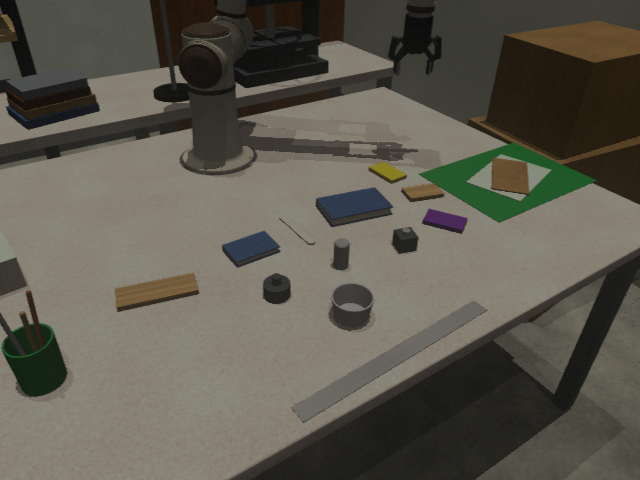

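```bash
cat > h.py <<'E'
import numpy as np,cv2
def cast(d,uv,z):
    uv=np.asarray(uv,float).reshape(-1,2);K=d['mtx'];T=d['world_from_camera']
    r=np.c_[(uv[:,0]-K[0,2])/K[0,0],-(uv[:,1]-K[1,2])/K[1,1],-np.ones(len(uv))]@T[:3,:3].T
    o=T[:3,3];return (o+r*((z-o[2])/r[:,2])[:,None])[:,:2]
def cloud(d):
    K=d['mtx'];T=d['world_from_camera'];v,u=np.mgrid[:480,:640];Z=d['z_map']
    p=np.stack([(u-K[0,2])/K[0,0]*Z,-(v-K[1,2])/K[1,1]*Z,-Z],-1)
    return p@T[:3,:3].T+T[:3,3]
def rect(P):
    """minAreaRect -> centre, (short,long), angle of long axis from world y (rad)"""
    (c,_,_)=r=cv2.minAreaRect((P*1000).astype(np.float32))
    b=cv2.boxPoints(r);e=[b[1]-b[0],b[2]-b[1]];e.sort(key=np.linalg.norm);l=e[1]
    if l[1]<0:l=-l
    return np.array(c)/1000,[round(float(np.linalg.norm(x))) for x in e],float(np.arctan2(-l[0],l[1]))
E
python3 - <<'E'
from h import *
d=dict(np.load('top0.npz'));C=cloud(d)
hsv=cv2.cvtColor(d['pixels'],cv2.COLOR_RGB2HSV)
for n,(u,v),h in [('large',(246,277),.024),('small',(385,271),.016),('long',(489,260),.012),('short',(151,261),.012),('sq',(246,190),.040),('tall',(321,200),.065),('round',(397,198),.032),('folder',(325,278),.005),('pot',(356,139),.05)]:
    w=55
    s=np.s_[max(v-w,0):v+w,max(u-w,0):u+w]
    print(n,hsv[v,u],'z',np.median(C[v-3:v+4,u-3:u+4,2]).round(4))
    if n in('sq','tall','round','pot'):m=(C[...,2]>h*.6)
    elif n=='folder':continue
    else:
        m=(np.abs(hsv[...,0].astype(int)-int(hsv[v,u,0]))<9)&(hsv[...,1]>90)
    m=m.astype(np.uint8);k,L,st,ce=cv2.connectedComponentsWithStats(m)
    i=L[v,u]
    if i==0: print('no');continue
    M=(L==i).astype(np.uint8);ct=max(cv2.findContours(M,0,1)[0],key=cv2.contourArea).reshape(-1,2)
    vv,uu=np.nonzero(M);mid=cast(d,[ce[i]],h)[0]
    P=cast(d,ct,h);print('  area',st[i,4],'rect',rect(P),'centroid',mid.round(4))
    top=M.astype(bool)&(np.abs(C[...,2]-h)<.004)
    if top.sum()>20:
        vv,uu=np.nonzero(top);print('  top',top.sum(),rect(C[top][:,:2]),C[top].mean(0).round(4))
print('table',np.median(C[330:400,350:550,2]))
E
```

```text
large [108 146  68] z 0.0223
  area 3541 rect (array([0.46000455, 0.17286746]), [101, 166], -0.19650305807590485) centroid [0.4597 0.1729]
  top 2938 (array([0.45977869, 0.17296265]), [101, 167], -0.19996240735054016) [0.4599 0.1734 0.0233]
small [108 151  66] z 0.0141
  area 1536 rect (array([ 0.47876874, -0.13137894]), [70, 104], 0.017253348603844643) centroid [ 0.4793 -0.131 ]
  top 1228 (array([ 0.47885059, -0.13144942]), [70, 104], 0.01621336117386818) [ 0.4797 -0.1311  0.0149]
long [ 17 160 107] z 0.0104
  area 1960 rect (array([ 0.50758911, -0.36088342]), [60, 160], -0.2278883308172226) centroid [ 0.5077 -0.3608]
  top 1447 (array([ 0.50833984, -0.36216818]), [59, 159], -0.22693383693695068) [ 0.5083 -0.3614  0.0109]
short [ 18 149 123] z 0.0109
  area 1247 rect (array([0.49206778, 0.38187378]), [60, 100], -0.28402215242385864) centroid [0.4919 0.3818]
  top 1026 (array([0.49263168, 0.38200171]), [59, 101], -0.2766262888908386) [0.4925 0.3824 0.0113]
sq [ 25  27 105] z 0.0437
  area 435 rect (array([0.65148059, 0.17567996]), [46, 46], -0.2889332175254822) centroid [0.6517 0.176 ]
  top 286 (array([0.6527146 , 0.17645354]), [44, 45], -0.28494349122047424) [0.6527 0.1769 0.0391]
tall [ 30  20 128] z 0.0632
  area 211 rect (array([0.62987268, 0.01009296]), [32, 34], -1.5525459051132202) centroid [0.63   0.0103]
  top 129 (array([0.63150537, 0.00964458]), [30, 31], -0.18392205238342285) [0.6314 0.0099 0.0638]
round [38 27 38] z 0.0441
  area 517 rect (array([ 0.64164966, -0.15656511]), [55, 55], -1.562990665435791) centroid [ 0.641  -0.1566]
  top 331 (array([ 0.64234882, -0.15672461]), [54, 54], 1.3570631742477417) [ 0.6413 -0.1567  0.0309]
folder [ 93  16 143] z 0.0039
pot [ 21  13 133] z 0.003
no
table -0.0018607695387276024
```

```bash
cat > plan.py <<'E'
import sys,numpy as np
from rig import sense
x,y,z,a=map(float,sys.argv[1:5])
s=sense();R=np.array(s['tool_rot']);p=np.array(s['position'])
cur=np.degrees(np.arctan2(R[1,1],R[0,1]));turn=-((a-cur+90)%180-90)
print('t',round(s['time'],2),'pos',p.round(4),'yang',cur.round(2),'tilt',R[:2,2].round(4),'gap',round(s['finger_gap'],3),'F',np.round(s['wrist_force'],1),'j',np.round(s['joints'],2))
def f(c):
    c=np.radians(c);Y=np.array([np.cos(c),np.sin(c)]);X=np.array([Y[1],-Y[0]])*-1
    X=np.array([-np.sin(c),np.cos(c)]);d=np.array([x,y])-p[:2]
    return np.round([100*d@X,100*d@Y],2)
print('turn about tool z deg',turn.round(2),' shift cm if turned first',f(cur-turn),' if shifted first',f(cur),' z',round(100*(p[2]-z),2))
E
python3 plan.py .492 .382 .08 -16
```

```text
t 0.1 pos [0.2579 0.5133 0.2304] yang 63.31 tilt [-0.0011 -0.0014] gap 0.999 F [-0.4  0.1 -0.3] j [ 0.89  0.16  1.6  -0.    1.39 -0.21]
turn about tool z deg 79.31  shift cm if turned first [-6.17 26.12]  if shifted first [-26.81  -1.22]  z 15.04
```

apply_moves(series=[[[-3.8,-0.2,0,0,0,0],[-3.8,-0.2,0,0,0,0],[-3.8,-0.2,0,0,0,0],[-3.8,-0.2,0,0,0,0],[-3.8,-0.2,0,0,0,0],[-3.8,-0.1,0,0,0,0],[-4,-0.1,0,0,0,0],[0,0,1.5,0,0,7.9],[0,0,1.5,0,0,7.9],[0,0,1.5,0,0,7.9],[0,0,1.5,0,0,7.9],[0,0,1.5,0,0,7.9],[0,0,1.5,0,0,7.9],[0,0,1.5,0,0,7.9],[0,0,1.5,0,0,7.9],[0,0,1.5,0,0,7.9],[0,0,1.5,0,0,8.2],[0,0,0,0,0,0],[0,0,0,0,0,0]]], grip=8.54)

```text
time: 2.0
position: [0.492, 0.3825, 0.0811]
tool_rot: [[0.272, 0.962, -0.001], [0.962, -0.272, -0.0], [-0.001, -0.001, -1.0]]
wrist_force: [-1.0, -0.6, 0.4]
finger_gap: 1.002
finger_force: 0.0
```

```bash
python3 plan.py .492 .382 -.003 -16; python3 - <<'E'
from rig import *
import cv2
d=get_image('wrist');print(d['mtx'],d['mount'])
cv2.imwrite('pics/w1.png',cv2.cvtColor(d['pixels'],cv2.COLOR_RGB2BGR))
E
```

```text
t 2.0 pos [0.492  0.3825 0.0811] yang -15.79 tilt [-0.0009 -0.0004] gap 1.002 F [-1.  -0.6  0.4] j [0.47 0.43 1.57 0.   1.14 0.74]
turn about tool z deg 0.21  shift cm if turned first [-0.05  0.01]  if shifted first [-0.05  0.01]  z 8.41
[[413.42842016   0.         326.74904714]
 [  0.         413.42842016 232.13846739]
 [  0.           0.           1.        ]] [[ 9.68930135e-04  9.49395079e-01  3.14082864e-01  7.99691242e-02]
 [ 9.99998557e-01 -4.81727515e-04 -1.62880266e-03  1.17443289e-04]
 [-1.39507487e-03  3.14083990e-01 -9.49394176e-01 -1.43575357e-01]
 [ 0.00000000e+00  0.00000000e+00  0.00000000e+00  1.00000000e+00]]
```

View pics/w1.png

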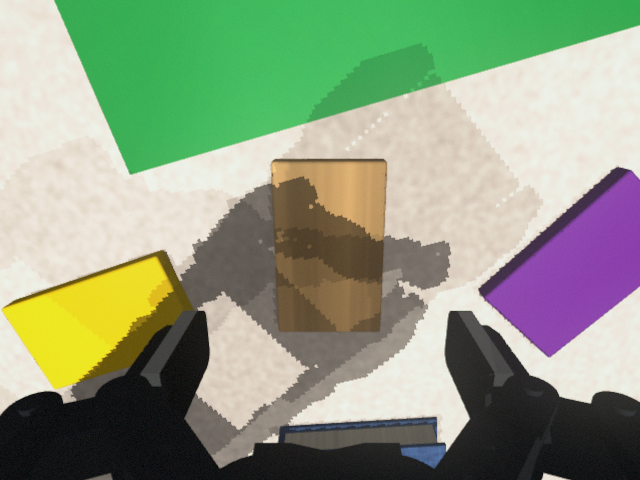

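apply_moves(series=[[[0,0,3,0,0,0.2],[0,0,3,0,0,0],[0,0,1.4,0,0,0],[0,0,1,0,0,0],[0,0,0,0,0,0]]])

```text
time: 2.55
position: [0.492, 0.3825, -0.0032]
tool_rot: [[0.278, 0.961, -0.001], [0.961, -0.278, -0.001], [-0.001, -0.001, -1.0]]
wrist_force: [-1.2, -0.3, 0.1]
finger_gap: 1.003
finger_force: 0.0
```

apply_moves(series=[[[0,0,0,0,0,0],[0,0,0,0,0,0],[0,0,0,0,0,0],[0,0,0,0,0,0],[0,0,0,0,0,0],[0,0,0,0,0,0]]], grip=5.2, squeeze=40)

```text
time: 3.15
position: [0.4938, 0.3834, -0.0007]
tool_rot: [[0.279, 0.96, 0.003], [0.96, -0.279, 0.002], [0.002, 0.002, -1.0]]
wrist_force: [-1.5, 0.1, 6.1]
finger_gap: 0.685
finger_force: 43.9
```

apply_moves(series=[[[0,0,-1,0,0,0],[0,0,-3,0,0,0],[0,0,-4,0,0,0],[0,0,-2,0,0,-4],[0,0,0,0,0,-7],[0,0,0,0,0,-6]]])

```text
time: 3.75
position: [0.4929, 0.383, 0.0992]
tool_rot: [[-0.019, 1.0, 0.002], [1.0, 0.019, 0.001], [0.001, 0.002, -1.0]]
wrist_force: [-0.6, 0.1, -1.4]
finger_gap: 0.69
finger_force: 43.2
```

```bash
python3 plan.py .479 -.131 .017 1
```

```text
t 3.75 pos [0.4929 0.383  0.0992] yang 1.09 tilt [0.0021 0.0011] gap 0.69 F [-0.6  0.1 -1.4] j [0.47 0.41 1.57 0.   1.17 0.45]
turn about tool z deg 0.09  shift cm if turned first [-51.36  -2.28]  if shifted first [-51.36  -2.36]  z 8.22
```

apply_moves(series=[[[-3,-0.1,0,0,0,0],[-4,-0.2,0,0,0,0],[-4,-0.2,0,0,0,0],[-4,-0.2,0,0,0,0],[-4,-0.2,0,0,0,0],[-4,-0.2,0,0,0,0],[-4,-0.2,0,0,0,0],[-4,-0.2,0,0,0,0],[-4,-0.2,0,0,0,0],[-4,-0.2,0,0,0,0],[-4,-0.2,0,0,0,0],[-4,-0.2,0,0,0,0],[-3.4,-0.1,1,0,0,0],[-1,0,1,0,0,0],[0,0,2,0,0,0],[0,0,0,0,0,0],[0,0,0,0,0,0]]])

```text
time: 5.45
position: [0.4752, -0.1307, 0.0572]
tool_rot: [[-0.015, 1.0, -0.001], [1.0, 0.015, 0.001], [0.001, -0.001, -1.0]]
wrist_force: [-0.2, 0.4, -1.0]
finger_gap: 0.689
finger_force: 43.3
```

```bash
python3 plan.py .479 -.131 .017 1; python3 - <<'E'
from rig import *
import cv2,numpy as np
from h import *
for n in ['top','scene']:
    d=get_image(n);np.savez(n+'1.npz',**d)
    if n=='scene': continue
    C=cloud(d);hsv=cv2.cvtColor(d['pixels'],cv2.COLOR_RGB2HSV)
    m=(abs(hsv[...,0].astype(int)-17)<7)&(hsv[...,1]>90)
    m[:,:300]=0;m[:,440:]=0;m[:200]=0;m[340:]=0
    print(m.sum(),rect(C[m][:,:2]) if m.sum()>20 else '')
cv2.imwrite('pics/t1.png',cv2.resize(cv2.cvtColor(np.load('top1.npz')['pixels'],cv2.COLOR_RGB2BGR)[180:340,290:480],None,fx=3,fy=3))
E
```

```text
t 5.45 pos [ 0.4752 -0.1307  0.0572] yang 0.85 tilt [-0.0013  0.0009] gap 0.689 F [-0.2  0.4 -1. ] j [-0.51  0.17  1.96  0.    1.01 -0.53]
turn about tool z deg -0.15  shift cm if turned first [-0.03  0.38]  if shifted first [-0.03  0.38]  z 4.02
369 (array([ 0.42693997, -0.08078276]), [143, 145], 0.7154659032821655)
```

View pics/t1.png

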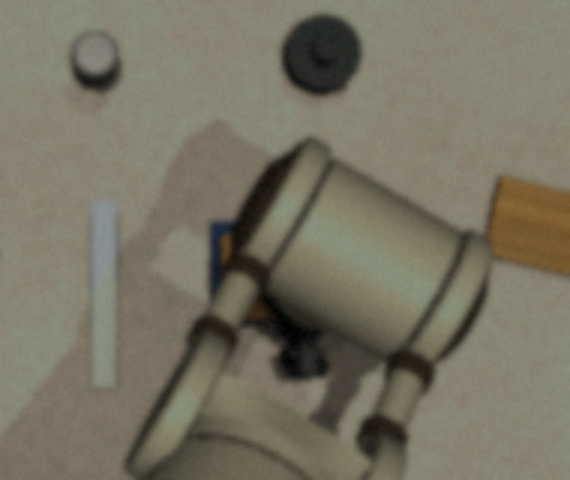

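apply_moves(series=[[[0,0.4,1,0,0,0],[0,0,1,0,0,0],[0,0,1,0,0,0],[0,0,0.5,0,0,0],[0,0,0.5,0,0,0],[0,0,0,0,0,0],[0,0,0,0,0,0]]])

```text
time: 6.25
position: [0.4796, -0.1317, 0.0173]
tool_rot: [[-0.014, 1.0, 0.0], [1.0, 0.014, 0.0], [0.0, 0.0, -1.0]]
wrist_force: [0.0, 0.3, -0.4]
finger_gap: 0.69
finger_force: 43.3
```

```bash
python3 plan.py .479 -.131 .017 1
```

```text
t 6.25 pos [ 0.4796 -0.1317  0.0173] yang 0.81 tilt [0. 0.] gap 0.69 F [ 0.   0.3 -0.4] j [-0.51  0.25  1.96  0.    0.93 -0.53]
turn about tool z deg -0.19  shift cm if turned first [ 0.07 -0.06]  if shifted first [ 0.07 -0.06]  z 0.03
```

apply_moves(series=[[[0,0,0.1,0,0,0],[0,0,0.1,0,0,0],[0,0,0,0,0,0]]])

```text
time: 6.55
position: [0.4797, -0.1317, 0.0154]
tool_rot: [[-0.014, 1.0, 0.0], [1.0, 0.014, -0.0], [-0.0, 0.0, -1.0]]
wrist_force: [0.1, -0.6, -0.9]
finger_gap: 0.688
finger_force: 43.3
```

apply_moves(series=[[[0,0,0,0,0,0],[0,0,0,0,0,0],[0,0,0,0,0,0],[0,0,0,0,0,0],[0,0,-1,0,0,0],[0,0,-3,0,0,0],[0,0,-4,0,0,0],[0,0,0,0,0,7],[0,0,0,0,0,7],[0,0,0,0,0,0]]], grip=8.54)

```text
time: 7.55
position: [0.48, -0.1318, 0.0963]
tool_rot: [[0.228, 0.974, 0.001], [0.974, -0.228, -0.001], [-0.0, 0.001, -1.0]]
wrist_force: [-0.6, 0.1, -0.5]
finger_gap: 0.998
finger_force: 0.0
```

```bash
python3 plan.py .508 -.361 0 -13
```

```text
t 7.55 pos [ 0.48   -0.1318  0.0963] yang -13.2 tilt [ 0.0012 -0.0007] gap 0.998 F [-0.6  0.1 -0.5] j [-0.51  0.11  1.93 -0.    1.09 -0.28]
turn about tool z deg -0.2  shift cm if turned first [-21.7    7.89]  if shifted first [-21.68   7.97]  z 9.63
```

apply_moves(series=[[[-4,1.5,0,0,0,0],[-4,1.5,0,0,0,0],[-4,1.5,0,0,0,0],[-4,1.5,0,0,0,0],[-4,1.5,0,0,0,0],[-1.7,0.5,0,0,0,0],[0,0,0,0,0,0],[0,0,0,0,0,0]]])

```text
time: 8.35
position: [0.5077, -0.3606, 0.095]
tool_rot: [[0.227, 0.974, -0.001], [0.974, -0.227, 0.001], [0.001, -0.001, -1.0]]
wrist_force: [0.0, -0.3, 0.7]
finger_gap: 0.997
finger_force: 0.0
```

```bash
python3 plan.py .508 -.361 0 -13; python3 - <<'E'
from rig import *
from h import *
d=get_image('top');np.savez('top2.npz',**d)
C=cloud(d);hsv=cv2.cvtColor(d['pixels'],cv2.COLOR_RGB2HSV)
m=(abs(hsv[...,0].astype(int)-17)<7)&(hsv[...,1]>90)
m[:,:340]=0;m[:,430:]=0;m[:230]=0;m[315:]=0
v,u=np.nonzero(m);print(m.sum(),rect(cast(d,np.c_[u,v],.028)))
cv2.imwrite('pics/t2.png',cv2.resize(cv2.cvtColor(d['pixels'],cv2.COLOR_RGB2BGR)[180:340,330:560],None,fx=3,fy=3))
s=sense();w=get_image('wrist');K=w['mtx'];M=w['mount']
hs=cv2.cvtColor(w['pixels'],cv2.COLOR_RGB2HSV);T=np.eye(4);T[:3,:3]=s['tool_rot'];T[:3,3]=s['position']
w['world_from_camera']=T@M
m=((abs(hs[...,0].astype(int)-15)<8)&(hs[...,1]>80)).astype(np.uint8);m=cv2.morphologyEx(m,cv2.MORPH_OPEN,np.ones((5,5)))
k,L,st,ce=cv2.connectedComponentsWithStats(m);i=1+st[1:,4].argmax();v,u=np.nonzero(L==i);print(st[i],rect(cast(w,np.c_[u,v],.012)))
E
```

```text
t 8.35 pos [ 0.5077 -0.3606  0.095 ] yang -13.11 tilt [-0.0007  0.0012] gap 0.997 F [ 0.  -0.3  0.7] j [-0.81  0.41  1.57  0.    1.16 -0.58]
turn about tool z deg -0.11  shift cm if turned first [-0.03  0.04]  if shifted first [-0.03  0.04]  z 9.5
1263 (array([ 0.47941522, -0.13090677]), [59, 100], 0.017320264130830765)
[  274   107   113   259 26612] (array([ 0.50903287, -0.36588318]), [60, 160], -0.220594123005867)
```

View pics/t2.png

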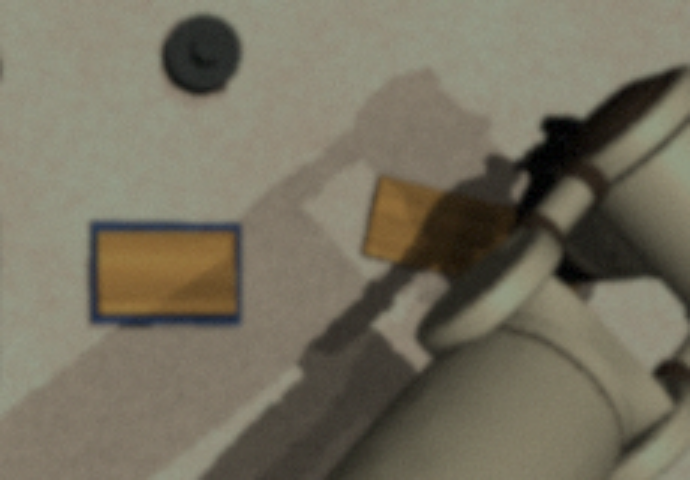

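apply_moves(series=[[[-0.2,0,3,0,0,0],[0,0,3,0,0,0],[0,0,2,0,0,0],[0,0,1.4,0,0,0],[0,0,0,0,0,0]]])

```text
time: 8.95
position: [0.5064, -0.3608, -0.0008]
tool_rot: [[0.227, 0.974, -0.003], [0.974, -0.227, 0.003], [0.003, -0.004, -1.0]]
wrist_force: [-0.0, -0.3, 0.9]
finger_gap: 0.996
finger_force: 0.0
```

apply_moves(series=[[[0,0,0,0,0,0],[0,0,0,0,0,0],[0,0,0,0,0,0],[0,0,0,0,0,0],[0,0,0,0,0,0],[0,0,0,0,0,0]]], grip=5.2, squeeze=40)

```text
time: 9.55
position: [0.5088, -0.3642, 0.0036]
tool_rot: [[0.228, 0.974, 0.003], [0.974, -0.228, -0.003], [-0.002, 0.003, -1.0]]
wrist_force: [-1.1, 1.8, 5.8]
finger_gap: 0.681
finger_force: 43.6
```

apply_moves(series=[[[0,0,-1,0,0,0],[0,0,-3,0,0,0],[0,0,-4,0,0,0],[0,0,-3,0,0,0],[0,0,0,0,0,-1.6],[0,0,0,0,0,0]]])

```text
time: 10.15
position: [0.5077, -0.3634, 0.1122]
tool_rot: [[0.2, 0.98, 0.001], [0.98, -0.2, -0.001], [-0.001, 0.001, -1.0]]
wrist_force: [-0.5, 0.1, -1.5]
finger_gap: 0.681
finger_force: 43.3
```

```bash
python3 plan.py .460 .173 .026 -11.4
```

```text
t 10.15 pos [ 0.5077 -0.3634  0.1122] yang -11.55 tilt [ 0.001  -0.0012] gap 0.681 F [-0.5  0.1 -1.5] j [-0.81  0.39  1.56 -0.    1.19 -0.61]
turn about tool z deg -0.15  shift cm if turned first [ 51.64 -15.28]  if shifted first [ 51.59 -15.42]  z 8.62
```

apply_moves(series=[[[2.4,-0.7,0,0,0,0],[3.7,-1.1,0,0,0,0],[3.7,-1.1,0,0,0,0],[3.7,-1.1,0,0,0,0],[3.7,-1.1,0,0,0,0],[3.7,-1.1,0,0,0,0],[3.7,-1.1,0,0,0,0],[3.7,-1.1,0,0,0,0],[3.7,-1.1,0,0,0,0],[3.7,-1.1,0,0,0,0],[3.7,-1.1,0,0,0,0],[3.7,-1.1,0,0,0,0],[3.7,-1.1,0,0,0,0],[3.7,-1.1,0,0,0,0],[1.1,-0.3,1,0,0,0],[0,0,2,0,0,0],[0,0,2,0,0,0],[0,0,0,0,0,0],[0,0,0,0,0,0]]])

```text
time: 12.05
position: [0.4602, 0.1726, 0.0602]
tool_rot: [[0.201, 0.979, -0.003], [0.979, -0.201, -0.001], [-0.001, -0.003, -1.0]]
wrist_force: [0.4, 0.5, -0.2]
finger_gap: 0.679
finger_force: 43.4
```

```bash
python3 plan.py .460 .173 .027 -11.4
```

```text
t 12.05 pos [0.4602 0.1726 0.0602] yang -11.62 tilt [-0.0031 -0.0005] gap 0.679 F [ 0.4  0.5 -0.2] j [ 0.11  0.16  1.97 -0.    1.02  0.32]
turn about tool z deg -0.22  shift cm if turned first [ 0.04 -0.03]  if shifted first [ 0.04 -0.03]  z 3.32
```

apply_moves(series=[[[0,0,1,0,0,-0.2],[0,0,1,0,0,0],[0,0,0.8,0,0,0],[0,0,0.3,0,0,0],[0,0,0.2,0,0,0],[0,0,0.1,0,0,0],[0,0,0,0,0,0]]])

```text
time: 12.75
position: [0.4616, 0.1732, 0.0277]
tool_rot: [[0.197, 0.98, 0.001], [0.98, -0.197, 0.0], [0.0, 0.001, -1.0]]
wrist_force: [-0.2, 0.1, -0.7]
finger_gap: 0.684
finger_force: 43.4
```

apply_moves(series=[[[0,0,0,0,0,0],[0,0,0,0,0,0],[0,0,0,0,0,0],[0,0,0,0,0,0],[0,0,-1,0,0,0],[0,0,-3,0,0,0],[0,0,-4,0,0,0],[0,0,-3,0,0,0],[0,0,0,0,0,0]]], grip=8.54)

```text
time: 13.65
position: [0.4651, 0.1736, 0.1432]
tool_rot: [[0.197, 0.98, 0.011], [0.98, -0.197, 0.001], [0.003, 0.01, -1.0]]
wrist_force: [0.0, -0.0, 0.1]
finger_gap: 1.001
finger_force: 0.0
```

```bash
python3 plan.py .652 .176 .10 -16.4
```

```text
t 13.65 pos [0.4651 0.1736 0.1432] yang -11.38 tilt [0.0107 0.0012] gap 1.001 F [ 0.  -0.   0.1] j [0.11 0.03 1.91 0.   1.18 0.31]
turn about tool z deg 5.02  shift cm if turned first [ 5.5  17.87]  if shifted first [ 3.92 18.28]  z 4.32
```

apply_moves(series=[[[0,0,0,0,0,5],[1.1,3.6,0,0,0,0],[1.1,3.6,0,0,0,0],[1.1,3.6,0,0,0,0],[1.1,3.6,0,0,0,0],[1.1,3.5,0,0,0,0],[0,0,1,0,0,0],[0,0,2,0,0,0],[0,0,1.3,0,0,0],[0,0,0,0,0,0],[0,0,0,0,0,0]]])

```text
time: 14.75
position: [0.6478, 0.1755, 0.0941]
tool_rot: [[0.282, 0.959, -0.001], [0.959, -0.282, -0.0], [-0.0, -0.001, -1.0]]
wrist_force: [-0.3, 0.0, -0.2]
finger_gap: 1.0
finger_force: 0.0
```

```bash
python3 plan.py .652 .176 .008 -16.4; python3 - <<'E'
from rig import *
from h import *
s=sense();w=get_image('wrist')
cv2.imwrite('pics/w3.png',cv2.cvtColor(w['pixels'],cv2.COLOR_RGB2BGR))
T=np.eye(4);T[:3,:3]=s['tool_rot'];T[:3,3]=s['position'];P=np.linalg.inv(T@w['mount'])@[.652,.176,.04,1];print(P[0]/-P[2]*413.4+326.7,P[1]/P[2]*413.4+232.1)
d=get_image('top');C=cloud(d);hsv=cv2.cvtColor(d['pixels'],cv2.COLOR_RGB2HSV)
m=(abs(hsv[...,0].astype(int)-17)<7)&(hsv[...,1]>90)
m[:,:190]=0;m[:,300:]=0;m[:230]=0;m[320:]=0
v,u=np.nonzero(m);print(m.sum(),rect(cast(d,np.c_[u,v],.036)))
cv2.imwrite('pics/t3.png',cv2.resize(cv2.cvtColor(d['pixels'],cv2.COLOR_RGB2BGR)[160:340,190:420],None,fx=3,fy=3))
E
```

```text
t 14.75 pos [0.6478 0.1755 0.0941] yang -16.38 tilt [-0.001  -0.0001] gap 1.0 F [-0.3  0.  -0.2] j [ 0.08  0.53  1.41 -0.    1.2   0.37]
turn about tool z deg 0.02  shift cm if turned first [0.17 0.39]  if shifted first [0.17 0.39]  z 8.61
333.3780339902392 255.89703884612743
837 (array([0.4525769, 0.131007 ]), [59, 73], -0.20084203779697418)
```

View pics/w3.png

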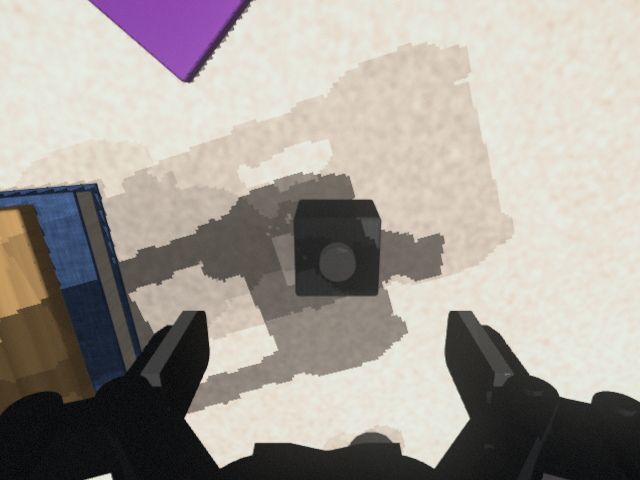

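View pics/t3.png

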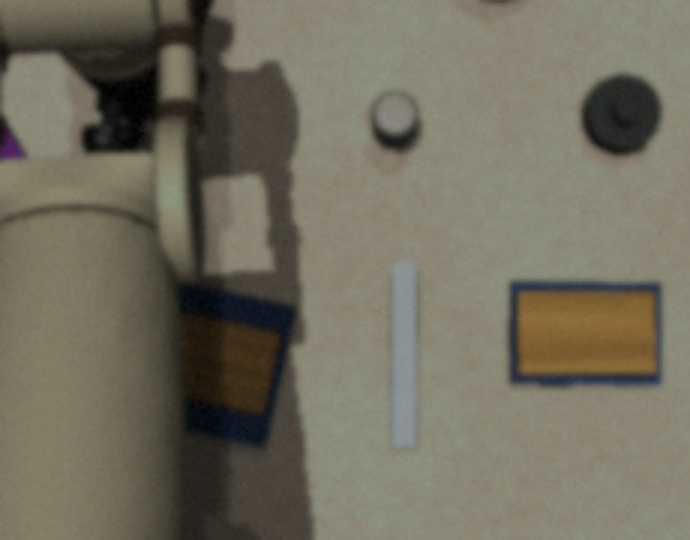

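apply_moves(series=[[[0.2,0.4,2,0,0,0],[0,0,3,0,0,0],[0,0,2,0,0,0],[0,0,1.5,0,0,0],[0,0,0,0,0,0],[0,0,0,0,0,0]]])

```text
time: 15.45
position: [0.6537, 0.1763, 0.0104]
tool_rot: [[0.282, 0.959, 0.002], [0.959, -0.282, 0.0], [0.001, 0.001, -1.0]]
wrist_force: [-0.0, -0.3, 0.8]
finger_gap: 0.999
finger_force: 0.0
```

apply_moves(series=[[[0,0,0,0,0,0],[0,0,0,0,0,0],[0,0,0,0,0,0],[0,0,0,0,0,0],[0,0,0,0,0,0],[0,0,0,0,0,0],[0,0,0,0,0,0]]], grip=3.6, squeeze=60)

```text
time: 16.15
position: [0.6535, 0.1764, 0.0106]
tool_rot: [[0.282, 0.959, 0.001], [0.959, -0.282, 0.0], [0.001, 0.001, -1.0]]
wrist_force: [-1.4, 0.3, 5.8]
finger_gap: 0.504
finger_force: 64.3
```

```bash
python3 plan.py .479 -.131 .034 1
```

```text
t 16.15 pos [0.6535 0.1764 0.0106] yang -16.38 tilt [0.0012 0.0002] gap 0.504 F [-1.4  0.3  5.8] j [0.09 0.65 1.42 0.   1.07 0.37]
turn about tool z deg -17.38  shift cm if turned first [-30.43 -17.99]  if shifted first [-34.41  -8.07]  z -2.34
```

apply_moves(series=[[[0,0,-1,0,0,0],[0,0,-3,0,0,0],[0,0,-3,0,0,-5.8],[0,0,-3,0,0,-5.8],[0,0,-1,0,0,-5.8],[-3.4,-2,0,0,0,0],[-3.4,-2,0,0,0,0],[-3.4,-2,0,0,0,0],[-3.4,-2,0,0,0,0],[-3.4,-2,0,0,0,0],[-3.4,-2,0,0,0,0],[-3.4,-2,0,0,0,0],[-3.4,-2,0,0,0,0],[-3.2,-2,0,0,0,0],[0,0,2,0,0,0],[0,0,2,0,0,0],[0,0,1.5,0,0,0],[0,0,0,0,0,0],[0,0,0,0,0,0],[0,0,0,0,0,0]]])

```text
time: 18.15
position: [0.4789, -0.1312, 0.0652]
tool_rot: [[-0.018, 1.0, 0.001], [1.0, 0.018, -0.001], [-0.001, 0.001, -1.0]]
wrist_force: [0.1, -1.4, -7.9]
finger_gap: 0.502
finger_force: 64.4
```

```bash
python3 plan.py .479 -.131 .0386 1
```

```text
t 18.15 pos [ 0.4789 -0.1312  0.0652] yang 1.03 tilt [ 0.0013 -0.0008] gap 0.502 F [ 0.1 -1.4 -7.9] j [-0.51  0.16  1.95 -0.    1.03 -0.53]
turn about tool z deg 0.03  shift cm if turned first [0.02 0.01]  if shifted first [0.02 0.01]  z 2.66
```

apply_moves(series=[[[0,0,1,0,0,0],[0,0,0.8,0,0,0],[0,0,0.4,0,0,0],[0,0,0.2,0,0,0],[0,0,0.1,0,0,0],[0,0,0.1,0,0,0],[0,0,0,0,0,0]]])

```text
time: 18.85
position: [0.4786, -0.1311, 0.0386]
tool_rot: [[-0.018, 1.0, 0.0], [1.0, 0.018, -0.0], [-0.0, 0.0, -1.0]]
wrist_force: [-1.3, 0.5, -5.5]
finger_gap: 0.505
finger_force: 64.7
```

```bash
python3 plan.py .479 -.131 .0386 1
```

```text
t 18.85 pos [ 0.4786 -0.1311  0.0386] yang 1.02 tilt [ 0.0004 -0.0003] gap 0.505 F [-1.3  0.5 -5.5] j [-0.51  0.21  1.96 -0.    0.97 -0.53]
turn about tool z deg 0.02  shift cm if turned first [0.01 0.04]  if shifted first [0.01 0.04]  z 0.0
```

apply_moves(series=[[[0,0,0.1,0,0,0],[0,0,0,0,0,0],[0,0,0.1,0,0,0],[0,0,0,0,0,0]]])

```text
time: 19.25
position: [0.4787, -0.1311, 0.0386]
tool_rot: [[-0.018, 1.0, -0.001], [1.0, 0.018, -0.0], [-0.0, -0.001, -1.0]]
wrist_force: [-9.3, 4.4, 13.6]
finger_gap: 0.504
finger_force: 67.4
```

apply_moves(series=[[[0,0,0,0,0,0],[0,0,0,0,0,0],[0,0,0,0,0,0],[0,0,0,0,0,0],[0,0,-1,0,0,0],[0,0,-3,0,0,0],[0,0,-4,0,0,6.2],[0,0,0,0,0,6.2],[0,0,0,0,0,0]]], grip=8.54)

```text
time: 20.15
position: [0.4795, -0.1315, 0.1183]
tool_rot: [[0.198, 0.98, 0.003], [0.98, -0.198, -0.002], [-0.001, 0.004, -1.0]]
wrist_force: [0.3, -0.6, -1.3]
finger_gap: 0.997
finger_force: 0.0
```

```bash
python3 plan.py .6415 -.1566 .11 -11.4
```

```text
t 20.15 pos [ 0.4795 -0.1315  0.1183] yang -11.4 tilt [ 0.0032 -0.0018] gap 0.997 F [ 0.3 -0.6 -1.3] j [-0.51  0.08  1.92 -0.    1.14 -0.31]
turn about tool z deg -0.0  shift cm if turned first [ 0.75 16.38]  if shifted first [ 0.75 16.38]  z 0.83
```

apply_moves(series=[[[0.1,3.2,0,0,0,0],[0.2,3.3,0,0,0,0],[0.2,3.3,0,0,0,0],[0.2,3.3,0,0,0,0],[0.1,3.3,0,0,0,0],[0,0,0,0,0,0],[0,0,0,0,0,0],[0,0,0,0,0,0]]])

```text
time: 20.95
position: [0.6394, -0.155, 0.1155]
tool_rot: [[0.196, 0.981, -0.002], [0.981, -0.196, 0.001], [0.0, -0.002, -1.0]]
wrist_force: [-0.4, 0.5, -0.8]
finger_gap: 0.998
finger_force: 0.0
```

```bash
python3 plan.py .6415 -.1566 .006 -11.4; python3 - <<'E'
from rig import *
from h import *
s=sense();w=get_image('wrist')
T=np.eye(4);T[:3,:3]=s['tool_rot'];T[:3,3]=s['position'];P=np.linalg.inv(T@w['mount'])@[.6415,-.1566,.032,1];print(P[0]/-P[2]*413.4+326.7,P[1]/P[2]*413.4+232.1)
cv2.imwrite('pics/w4.png',cv2.cvtColor(w['pixels'],cv2.COLOR_RGB2BGR))
d=get_image('top');cv2.imwrite('pics/t4.png',cv2.resize(cv2.cvtColor(d['pixels'],cv2.COLOR_RGB2BGR)[160:340,190:420],None,fx=3,fy=3))
hsv=cv2.cvtColor(d['pixels'],cv2.COLOR_RGB2HSV)
m=(abs(hsv[...,0].astype(int)-17)<7)&(hsv[...,1]>90)
m[:,:190]=0;m[:,300:]=0;m[:230]=0;m[320:]=0
v,u=np.nonzero(m);print(m.sum(),rect(cast(d,np.c_[u,v],.036)))
E
```

```text
t 20.95 pos [ 0.6394 -0.155   0.1155] yang -11.32 tilt [-0.0021  0.0008] gap 0.998 F [-0.4  0.5 -0.8] j [-0.42  0.47  1.44 -0.    1.23 -0.22]
turn about tool z deg 0.08  shift cm if turned first [-0.11  0.23]  if shifted first [-0.11  0.23]  z 10.95
330.21775127616735 241.79601743230646
2044 (array([0.46104312, 0.17363661]), [60, 159], -0.1929520219564438)
```

View pics/w4.png

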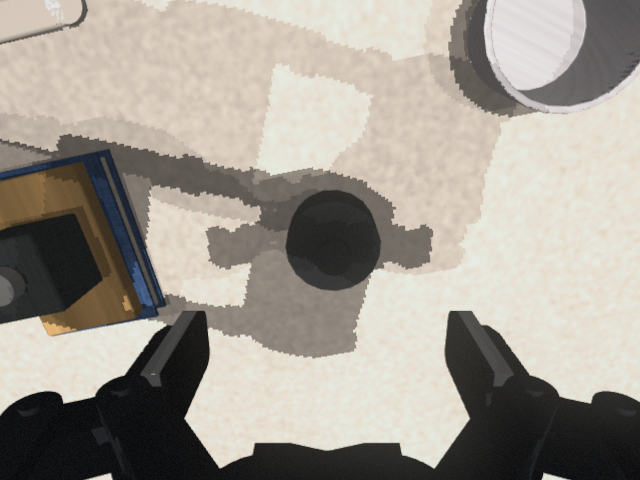

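View pics/t4.png

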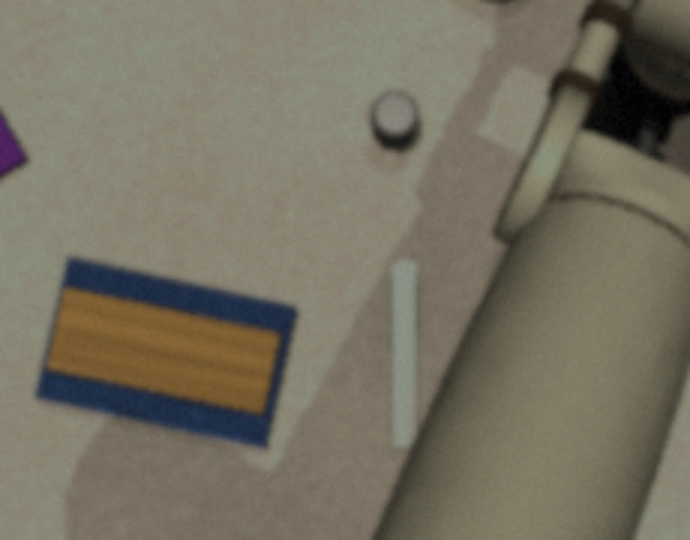

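apply_moves(series=[[[-0.1,0.3,2,0,0,0],[0,0,3,0,0,0],[0,0,3,0,0,0],[0,0,2,0,0,0],[0,0,1,0,0,0],[0,0,0,0,0,0],[0,0,0,0,0,0]]])

```text
time: 21.75
position: [0.6441, -0.1574, 0.0076]
tool_rot: [[0.197, 0.98, 0.002], [0.98, -0.197, -0.001], [-0.0, 0.002, -1.0]]
wrist_force: [0.7, 0.2, 0.5]
finger_gap: 1.0
finger_force: 0.0
```

apply_moves(series=[[[0,0,0,0,0,0],[0,0,0,0,0,0],[0,0,0,0,0,0],[0,0,0,0,0,0],[0,0,0,0,0,0],[0,0,0,0,0,0],[0,0,0,0,0,0]]], grip=4.8, squeeze=60)

```text
time: 22.45
position: [0.6439, -0.1574, 0.008]
tool_rot: [[0.197, 0.98, 0.001], [0.98, -0.197, -0.001], [-0.0, 0.001, -1.0]]
wrist_force: [-2.2, 1.2, 6.2]
finger_gap: 0.618
finger_force: 64.5
```

```bash
python3 plan.py .4688 .2128 .042 -11.4
```

```text
t 22.45 pos [ 0.6439 -0.1574  0.008 ] yang -11.37 tilt [ 0.0005 -0.0006] gap 0.618 F [-2.2  1.2  6.2] j [-0.42  0.62  1.47 -0.    1.05 -0.22]
turn about tool z deg 0.03  shift cm if turned first [ 32.82 -24.48]  if shifted first [ 32.84 -24.46]  z -3.4
```

apply_moves(series=[[[0,0,-1,0,0,0],[0,0,-3,0,0,0],[0,0,-4,0,0,0],[0,0,-3,0,0,0],[2.8,-2.1,0,0,0,0],[3,-2.2,0,0,0,0],[3,-2.3,0,0,0,0],[3,-2.2,0,0,0,0],[3,-2.3,0,0,0,0],[3,-2.2,0,0,0,0],[3,-2.3,0,0,0,0],[3,-2.2,0,0,0,0],[3,-2.3,0,0,0,0],[3,-2.2,0,0,0,0],[3,-2.2,0,0,0,0],[0,0,2,0,0,0],[0,0,2,0,0,0],[0,0,1,0,0,0],[0,0,0,0,0,0],[0,0,0,0,0,0]]])

```text
time: 24.45
position: [0.4683, 0.2127, 0.0667]
tool_rot: [[0.198, 0.98, 0.0], [0.98, -0.198, 0.0], [0.0, 0.0, -1.0]]
wrist_force: [0.6, 0.4, -6.0]
finger_gap: 0.623
finger_force: 65.4
```

```bash
python3 plan.py .4688 .2128 .044 -11.4;python3 - <<'E'
from rig import *
from h import *
w=get_image('wrist')
cv2.imwrite('pics/w5.png',cv2.cvtColor(w['pixels'],cv2.COLOR_RGB2BGR))
E
```

```text
t 24.45 pos [0.4683 0.2127 0.0667] yang -11.41 tilt [0.0002 0.0001] gap 0.623 F [ 0.6  0.4 -6. ] j [0.19 0.2  1.9  0.   1.04 0.39]
turn about tool z deg -0.01  shift cm if turned first [0.02 0.05]  if shifted first [0.02 0.05]  z 2.27
```

View pics/w5.png

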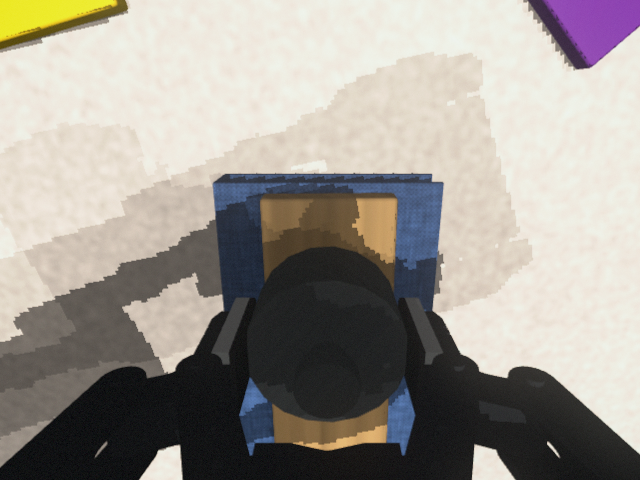

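apply_moves(series=[[[0,0,1,0,0,0],[0,0,0.6,0,0,0],[0,0,0.3,0,0,0],[0,0,0.2,0,0,0],[0,0,0.1,0,0,0],[0,0,0,0,0,0],[0,0,0.1,0,0,0],[0,0,0,0,0,0]]])

```text
time: 25.3
position: [0.4684, 0.2129, 0.0441]
tool_rot: [[0.197, 0.98, 0.0], [0.98, -0.197, 0.0], [0.0, 0.0, -1.0]]
wrist_force: [-2.8, -1.4, 1.6]
finger_gap: 0.621
finger_force: 66.5
```

apply_moves(series=[[[0,0,0,0,0,0],[0,0,0,0,0,0],[0,0,0,0,0,0],[0,0,0,0,0,0],[0,0,-1,0,0,0],[0,0,-3,0,0,0],[0,0,-4,0,0,0],[0,0,-2,0,0,0],[0,0,0,0,0,0],[0,0,0,0,0,0]]], grip=8.54)

```text
time: 26.3
position: [0.4682, 0.2129, 0.1437]
tool_rot: [[0.197, 0.98, 0.001], [0.98, -0.197, 0.0], [0.0, 0.001, -1.0]]
wrist_force: [-0.5, 0.2, 0.3]
finger_gap: 1.0
finger_force: 0.0
```

```bash
python3 plan.py .6308 .010 .12 -11.4
```

```text
t 26.3 pos [0.4682 0.2129 0.1437] yang -11.39 tilt [0.001  0.0001] gap 1.0 F [-0.5  0.2  0.3] j [ 0.19  0.09  1.86 -0.    1.2   0.39]
turn about tool z deg 0.01  shift cm if turned first [-16.67  19.95]  if shifted first [-16.68  19.95]  z 2.37
```

apply_moves(series=[[[-2.1,2.5,0,0,0,0],[-2.1,2.5,0,0,0,0],[-2.1,2.5,0,0,0,0],[-2.1,2.5,0,0,0,0],[-2.1,2.5,0,0,0,0],[-2.1,2.5,0,0,0,0],[-2.1,2.5,0,0,0,0],[-2,2.5,0,0,0,0],[0,0,1,0,0,0],[0,0,1,0,0,0],[0,0,0,0,0,0],[0,0,0,0,0,0]]])

```text
time: 27.5
position: [0.6297, 0.0108, 0.122]
tool_rot: [[0.196, 0.981, -0.003], [0.981, -0.196, 0.001], [0.0, -0.003, -1.0]]
wrist_force: [-0.1, -0.4, -0.0]
finger_gap: 1.004
finger_force: 0.0
```

```bash
python3 plan.py .6308 .010 .025 -11.4; python3 - <<'E'
from rig import *
from h import *
s=sense();w=get_image('wrist')
T=np.eye(4);T[:3,:3]=s['tool_rot'];T[:3,3]=s['position'];P=np.linalg.inv(T@w['mount'])@[.6308,.010,.065,1];print(P[0]/-P[2]*413.4+326.7,P[1]/P[2]*413.4+232.1)
cv2.imwrite('pics/w6.png',cv2.cvtColor(w['pixels'],cv2.COLOR_RGB2BGR))
E
```

```text
t 27.5 pos [0.6297 0.0108 0.122 ] yang -11.32 tilt [-0.0028  0.0006] gap 1.004 F [-0.1 -0.4 -0. ] j [-0.17  0.4   1.53  0.    1.22  0.02]
turn about tool z deg 0.08  shift cm if turned first [-0.06  0.12]  if shifted first [-0.06  0.12]  z 9.7
328.5176326959479 257.8902152293439
```

View pics/w6.png

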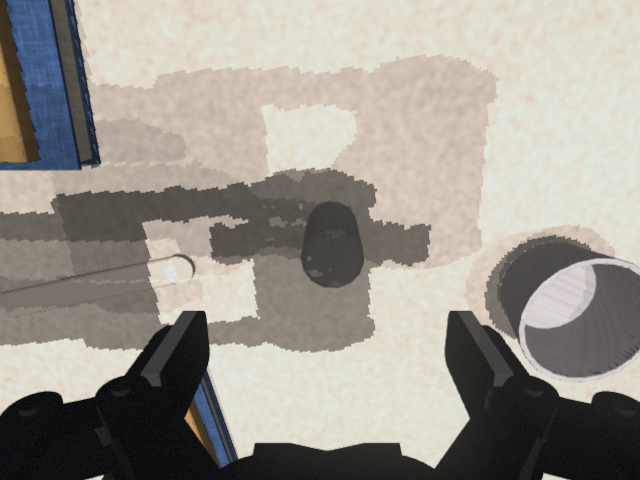

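apply_moves(series=[[[0,0.1,2,0,0,0],[0,0,3,0,0,0],[0,0,3,0,0,0],[0,0,1.5,0,0,0],[0,0,0.5,0,0,0],[0,0,0,0,0,0]]])

```text
time: 28.15
position: [0.6322, 0.0097, 0.0236]
tool_rot: [[0.197, 0.98, 0.0], [0.98, -0.197, -0.0], [-0.0, 0.0, -1.0]]
wrist_force: [-0.7, 0.4, 1.2]
finger_gap: 1.001
finger_force: 0.0
```

apply_moves(series=[[[0,0,0,0,0,0],[0,0,0,0,0,0],[0,0,0,0,0,0],[0,0,0,0,0,0],[0,0,0,0,0,0],[0,0,0,0,0,0],[0,0,0,0,0,0],[0,0,0,0,0,0]]], grip=2.6, squeeze=60)

```text
time: 28.95
position: [0.6326, 0.0094, 0.0244]
tool_rot: [[0.197, 0.98, 0.001], [0.98, -0.197, -0.0], [-0.0, 0.001, -1.0]]
wrist_force: [-2.7, 0.8, 6.7]
finger_gap: 0.378
finger_force: 60.0
```

```bash
python3 plan.py .4532 .1344 .056 -11.4
```

```text
t 28.95 pos [0.6326 0.0094 0.0244] yang -11.39 tilt [ 0.0009 -0.0002] gap 0.378 F [-2.7  0.8  6.7] j [-0.18  0.53  1.56 -0.    1.05  0.02]
turn about tool z deg 0.01  shift cm if turned first [  8.71 -20.05]  if shifted first [  8.71 -20.05]  z -3.16
```

apply_moves(series=[[[0,0,-1,0,0,0],[0,0,-3,0,0,0],[0,0,-4,0,0,0],[0,0,-2,0,0,0],[0,0,0,0,0,0],[1.1,-2.5,0,0,0,0],[1.1,-2.5,0,0,0,0],[1.1,-2.5,0,0,0,0],[1.1,-2.5,0,0,0,0],[1.1,-2.5,0,0,0,0],[1.1,-2.5,0,0,0,0],[1.1,-2.5,0,0,0,0],[1,-2.5,0,0,0,0],[0,0,2,0,0,0],[0,0,2,0,0,0],[0,0,0,0,0,0],[0,0,0,0,0,0]]])

```text
time: 30.65
position: [0.4518, 0.1342, 0.082]
tool_rot: [[0.198, 0.98, -0.003], [0.98, -0.198, -0.0], [-0.001, -0.003, -1.0]]
wrist_force: [0.3, 0.3, -4.7]
finger_gap: 0.384
finger_force: 61.4
```

```bash
python3 plan.py .4532 .1344 .0604 -11.4;python3 - <<'E'
from rig import *
from h import *
w=get_image('scene')
cv2.imwrite('pics/s7.png',cv2.resize(cv2.cvtColor(w['pixels'],cv2.COLOR_RGB2BGR)[100:300,200:480],None,fx=2.8,fy=2.8))
E
```

```text
t 30.65 pos [0.4518 0.1342 0.082 ] yang -11.4 tilt [-0.0034 -0.0001] gap 0.384 F [ 0.3  0.3 -4.7] j [0.03 0.07 2.01 0.   1.06 0.23]
turn about tool z deg 0.0  shift cm if turned first [0.05 0.13]  if shifted first [0.05 0.13]  z 2.16
```

View pics/s7.png

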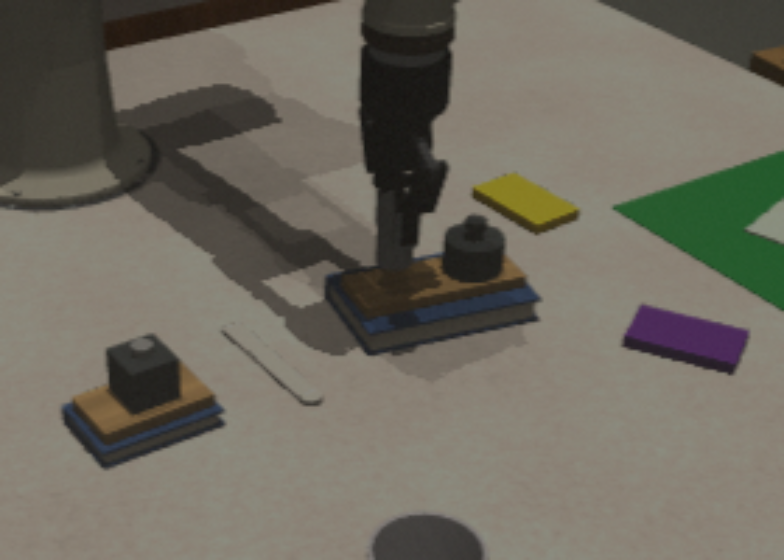

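Square and round weights stand properly on the boards; the tall weight hangs above the right half. Lowering it.

apply_moves(series=[[[0,0.1,0.8,0,0,0],[0,0,0.6,0,0,0],[0,0,0.4,0,0,0],[0,0,0.2,0,0,0],[0,0,0.1,0,0,0],[0,0,0,0,0,0],[0,0,0,0,0,0]]])

```text
time: 31.4
position: [0.4544, 0.1341, 0.0625]
tool_rot: [[0.198, 0.98, 0.0], [0.98, -0.198, 0.0], [0.0, 0.0, -1.0]]
wrist_force: [-0.1, -0.1, -6.0]
finger_gap: 0.382
finger_force: 61.7
```

apply_moves(series=[[[0,0,0.1,0,0,0],[0,0,0,0,0,0],[0,0,0.1,0,0,0],[0,0,0,0,0,0]]])

```text
time: 31.8
position: [0.4543, 0.1341, 0.0604]
tool_rot: [[0.197, 0.98, 0.0], [0.98, -0.197, 0.0], [0.0, 0.0, -1.0]]
wrist_force: [-0.4, -0.0, -4.5]
finger_gap: 0.378
finger_force: 61.9
```

apply_moves(series=[[[0,0,0.1,0,0,0],[0,0,0,0,0,0],[0,0,0,0,0,0]]])

```text
time: 32.1
position: [0.4544, 0.1341, 0.0604]
tool_rot: [[0.197, 0.98, -0.0], [0.98, -0.197, -0.0], [-0.0, -0.0, -1.0]]
wrist_force: [-5.2, -0.6, 6.3]
finger_gap: 0.378
finger_force: 62.9
```

apply_moves(series=[[[0,0,0,0,0,0],[0,0,0,0,0,0],[0,0,0,0,0,0],[0,0,0,0,0,0],[0,0,0,0,0,0],[0,0,-1,0,0,0],[0,0,-3,0,0,0],[0,0,-4,0,0,0],[0,0,-4,0,0,0],[-3,-1,-1,0,0,0],[-4,-1,0,0,0,0],[-4,-1,0,0,0,0],[-4,-1,0,0,0,0],[-4,-1,0,0,0,0],[-4,-1,0,0,0,0],[-4,-1,0,0,0,0],[-4,-1,0,0,0,0],[-4,0,0,0,0,0],[0,0,0,0,0,0],[0,0,0,0,0,0]]], grip=8.54)

```text
time: 34.1
position: [0.3065, -0.1936, 0.1898]
tool_rot: [[0.2, 0.98, 0.0], [0.98, -0.2, 0.0], [0.0, 0.0, -1.0]]
wrist_force: [-0.0, 0.6, -1.2]
finger_gap: 1.0
finger_force: 0.0
```

```bash
python3 - <<'E'
from rig import *
from h import *
d=get_image('top');C=cloud(d);Q=np.load('top0.npz')
hsv=cv2.cvtColor(d['pixels'],cv2.COLOR_RGB2HSV)
m=(abs(hsv[...,0].astype(int)-17)<7)&(hsv[...,1]>90);m[:,:190]=0;m[:,300:]=0;m[:230]=0;m[320:]=0
v,u=np.nonzero(m);c,sz,a=rect(cast(d,np.c_[u,v],.036));print('long',c,sz,a)
def top(n,c0,zlo,zhi,r,base=None,ps=0):
    k=(C[...,2]>zlo)&(C[...,2]<zhi)&(np.hypot(C[...,0]-c0[0],C[...,1]-c0[1])<r)
    if k.sum()<8: print(n,'few',k.sum());return
    q=np.array(cv2.minEnclosingCircle((C[k][:,:2]*1000).astype(np.float32))[0])/1000;e=q-base
    print(n,k.sum(),q.round(4),'x,y in board',(e@[np.cos(ps),np.sin(ps)]).round(4),(e@[-np.sin(ps),np.cos(ps)]).round(4))
top('round',(.469,.213),.062,.09,.04,c,a)
top('tall',(.4532,.134),.09,.11,.03,c,a)
top('sq',(.479,-.131),.06,.08,.045,np.array([.4794,-.1309]),.017)
w=get_image('scene')
o=np.vstack([cv2.resize(cv2.cvtColor(x,cv2.COLOR_RGB2BGR),None,fx=2.2,fy=2.2) for x in (d['pixels'][200:330,180:460],w['pixels'][150:290,200:480])])
cv2.imwrite('pics/f.png',o)
E
```

```text
long [0.46095648 0.1735692 ] [59, 159] -0.19295313954353333
round 544 [0.4688 0.212 ] x,y in board 0.0003 0.0392
tall 211 [0.4544 0.1346] x,y in board 0.001 -0.0395
sq 440 [ 0.4791 -0.1305] x,y in board -0.0003 0.0004
```

View pics/f.png

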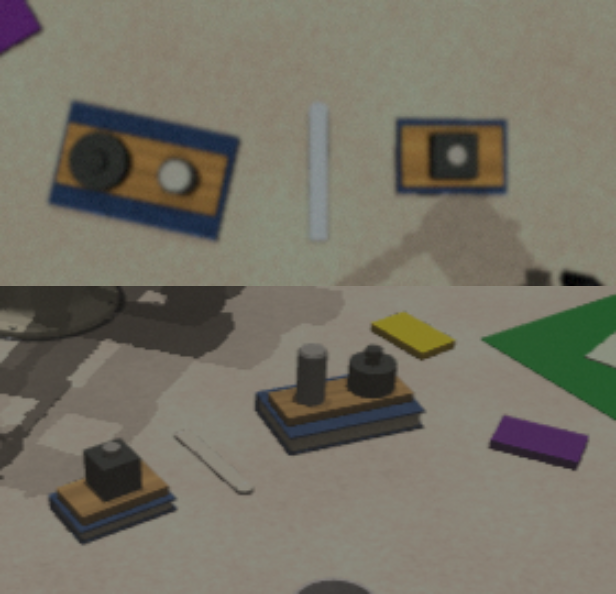

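All five pieces sit within about 1–2 mm of their targets and upright; the robot is clear. Handing in.

```bash
python3 -c "
from rig import *
print(finish_job())"
```

```text
the job is handed in; nothing more can be done
None
```

I handed the job in after about 34 s of robot time: both boards are centred on their books, with all three weights upright within about 1–2 mm of target by the last top-camera check. The bone folder and paste pot were left alone. The hand-in gave no verdict.

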